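Lock a spoon blank in the carving clamp

TASK

Get the spoon blank ready for carving: with your fingertips push it along the clamp's channel by its round bowl end until its handle is fully home against the end stop, then push the clamp's lever by its knob past the first notch, which only half closes the jaw, all the way to the second stop, so that the jaw locks the blank. Only push, gently: do not pinch, pick up or lift the blank, and leave everything else lying where it is.

Things in the scene. Friction and masses are not known exactly. Their poses are not given: they have to be found in the camera images.
- clamp: carving clamp fixed to the table, yawed up to 20 deg. Origin on the table surface, z up, x roughly away from the robot, y to its left. Dark base board x -120 to 85, y -195 to 165 mm, top at z 15. A channel runs along y at x = 27.5, open at -y, ended by the stop block at +y (y 120 to 138, top z 47). Lever on the -x side over a steel quadrant (60 mm round the pivot, top z 42, humps to 48, pins at its ends to 60)
- jaw_mid (a point): middle of the top edge of the steel moving jaw (clamp y 5 to 110 mm, top 45 mm above the table), on the -x side of the channel; it closes along the clamp's +x by 4 mm per rad of the lever. Opposite stands the fixed wooden jaw (clamp x 44 to 72, y 0 to 115 mm, top 45 mm)
- clamp_stop (a point): point on the face of the end stop, in the middle of the channel, 27 mm above the table; its axes are those of the clamp, so the blank is pushed along +y
- blank: sawn spoon blank of pale wood, 210 mm long, 24 mm thick, 0.08 to 0.17 kg, flat on the base board (underside 15 mm above the table). Origin mid-length on the underside; its y runs from bowl to handle tip. Handle 28 mm wide, between the jaws with 3 mm play a side, its tip 30 to 60 mm short of the stop at first. Bowl end: upright disc 66 mm across, outside the jaws. It slides with under 3 N
- blank_tip (a point): middle of the blank's flat handle end face, 12 mm above its underside
- blank_bowl_end (a point): outermost point of the blank's bowl end, 12 mm above its underside: push here along the clamp's +y
- lever (a joint): angle of the clamp lever, rad: 0 open (start, up to 0.1), first notch 0.75, second stop 1.5. It turns clockwise seen from above. Sprung humps centred at 0.55, 0.95 and 1.35 part the places; pushing it over one takes about 2 to 8 N at the knob; past 1.4 the last hump keeps it from coming back, and it stays within 0.1 of the second stop
- lever_pivot (a point): vertical pivot axis of the lever, at mid-height of its bar (56 mm above the table; bar 8 mm thick, 14 mm wide); axes as the clamp
- lever_knob (a point): on the axis of the upright black knob at the lever's end, 76 mm above the table, 85 mm from the pivot. Knob diameter 18 mm, from 52 to 96 mm above the table. In the clamp's axes it lies from the pivot towards (-x, -y) at lever 0, -x at 0.785, (-x, +y) at 1.5: push it in an arc towards +y
- finished_spoon: finished brown wooden spoon, 170 mm long, 14 mm high, lying on the table beyond the clamp; bystander
- carving_knife: carving knife, brown 21 mm round wooden handle and 60 mm blade, 160 mm long, lying on the clamp's base board near its open end; bystander
- wax_tin: small round aluminium wax tin, 42 mm diameter, 28 mm high, standing on the base board between the lever and the bowl of the blank; bystander
- second_blank: another spoon blank of the same shape as the one in the clamp, lying on the table to the left; bystander, not to be used
- cup: terracotta cup, 72 mm across, 85 mm high, on the table to the left; bystander
- mallet: wooden mallet lying on the table to the right; bystander
There are look-alikes about, which are no part of the job. Leave any green or orange look-alike of the blank alone.

How it is judged (in metres and radians):
On the way, in this order (a step that is already met when the one before it is completed fails the run):
1. the blank's handle is home against the end stop, lever still open (y of blank_tip in the frame of clamp_stop above -0.004 m and value of joint lever below 0.4 rad and z of blank in the frame of clamp below 0.022 m and angle between blank's own z axis and vertical below 0.1 rad), for 0.2 s.
2. the lever is past its first notch and at the second stop, blank still home (value of joint lever above 1.4 rad and y of blank_tip in the frame of clamp_stop above -0.006 m), for 0.2 s.
At the end, for the whole second after the job is handed in: The lever rests at its second stop (over 1.4 rad), the blank lies flat in the channel, its handle end within 6 mm of the end stop, at rest (all of step 2 and z of blank in the frame of clamp below 0.022 m and angle between blank's own z axis and vertical below 0.1 rad and linear speed of blank below 0.02 m/s); the robot touches nothing.
It fails at once if the blank is lifted or tipped (z of blank in the frame of clamp above 0.03 m or angle between blank's own z axis and vertical above 0.25 rad).
It fails at once if the clamp (lever, jaws or board) is pinched or shoved with over 40 N (contact force between the fingers and clamp above 40 N).
It fails at once if the blank is pinched or shoved with over 40 N (contact force between the fingers and blank above 40 N).
It fails at once if a bystander is moved by more than 25 mm (distance of any of finished_spoon, carving_knife, wax_tin, second_blank, cup, mallet from where it was at the start of the episode above 0.025 m).
It also fails if it takes over 48 s, if anything falls off the work surface, if the arm or the gripper's body presses on something with over 40 N, if the wrist force passes 120 N, or if a joint passes its speed limit or range.

ROBOT

A 7-joint arm with a two-finger parallel gripper is mounted at the origin on the work surface. World frame = base frame: x ahead of the robot, y to its left, z up, the work surface at z = 0. Lengths are in mm, angles in rad, forces in N, time in s.
With the tool pointing down it reaches from about 425 to 950 mm from the base axis. Payload 4.7 kg.
Tool frame: the origin (TCP) lies midway between the tips of the shut fingers; the grasp point (between the pads) lies behind it (r.grasp_offset is the z of the grasp point in the tool frame, in mm); z points along the fingers, x is the direction in which the jaws open and shut, and the axes are right-handed (so a half turn about z gives the same grasp; the last joint's range is limited). The gripper opens to 87 mm and grips with 3 to 60 N. Pads are 19 mm wide; open, the fingers measure 117 mm over their backs; the gripper's body (75 mm by 190 mm) begins 51 mm behind the grasp point.
Start: joints at [1.27, 0.469, -0.049, 1.532, 0.024, 1.141, -0.082], TCP at [181.261, -650.226, 222.573] pointing down, gripper open.
Joint ranges: [-2.59, 2.59], [-0.33, 1.99], [-1.39, 1.29], [0.1, 2.45], [-1.04, 4.18], [0.21, 1.99], [-2.66, 2.66]. Speed limits (rad/s): [2.57, 2.57, 3.14, 3.14, 3.14, 3.14, 3.14].

INTERFACE

Orientations are given as a unit quaternion [w, x, y, z].
In Python, from cell import r gives the robot as it stands.
- The arm moves only by the tool carry_out, never from a script. Its argument "steps" is a list of rows, each a list of 3 entries, a list of its own where there are three numbers: the closure in counts, from 0 (fully open) to 255 (shut), then the shift along the tool's x, y, z in m, then the turn about the tool's z in rad. In form: [[claw, [tx, ty, tz], turn], ...]. A call has 1 to 20 rows; each row shifts and turns the commanded pose from where the row before left it, along the tool's axes as they then stand; what a row does not reach is not made up. A row lasts 1/8 s, in which the tool goes at most 62.5 mm and 10.7 degrees, less where a joint would pass 70% of its speed; a pose out of reach is approached as far as the arm can. A call with a gripper value outside its range is refused whole. The fingers move at their own pace and stop on an object; the grip force is fixed at half the most. Time passes only in rows, so rows that do not move let the fingers close. It gives the time, the measured TCP pose, the force and the opening at its end, in the units of the state.
- r.sense(): the state, without advancing time (a new reading comes with each control period).
- r.snapshot(name): name is "scene" or "top" or "wrist"; returns the picture (420x560x3 uint8, red, green, blue); there is no depth.
- r.calibration(name): a dict with "vertical_fov" (degrees; the focal length in pixels is half the picture's height over the tangent of half this angle, whatever the lens; pixels are square), "cx", "cy" (the principal point, pixels), "origin" and "attitude" of the camera in the world. Camera axes: x right, y down, z forward; pixel columns grow to the right and rows downward; lengths in mm; the calibration is good to about 2 mm. A picture is of the moment at which its call begins: read the wrist's pose just before it. calibration takes no time and is no camera call; for the wrist camera it gives the pose at the moment of the call.
- r.sign_off(): hands the job in, once; it reports no verdict.
The state is a dict: "t": time; "joint_positions": joint angles; "joint_vel": joint speeds; "joint_efforts": joint torques, N m; "position": TCP position; "tcp_rot": TCP orientation; "wrist_force": force on the tool from outside, world axes, zero at the start; "wrist_torque": the same for the moment, N m; "gripper_width": finger opening in mm.
Only numpy, scipy, OpenCV 4.12 (cv2) and the standard library are available. Lean on these libraries where they do the work, as an engineer would, in place of code of your own. Each camera call takes 0.05 s, during which the arm holds its last target. There are 200 camera calls.

## Working session

There is one attempt and no reset: what is moved stays moved. The work goes in short steps, Python scripts to look and compute and a tool call to move; the robot and the scene stay as the last step left them, time stands still between calls to the robot, and variables do not carry over. Pictures are saved under pics/ and viewed, about 8 in all and at most 12, crops included, and the job is handed in when it is done.

Besides the shell and the picture viewer there is one more tool, called after "Call:" in YAML: its name, and indented under it one key for each argument. carry_out: Moves the arm, as the interface text tells. Its arguments: {"type":"object","properties":{"steps":{"type":"array"}},"required":["steps"]}

```bash
mkdir -p pics; ls; python3 - <<'E'
from cell import r
import cv2
s=r.sense();print(s['t'],s['position'],s['tcp_rot'],s['wrist_force'],s['gripper_width'],r.grasp_offset)
for n in ('scene','top'):
    im=r.snapshot(n);cv2.imwrite(f'pics/{n}0.png',im[:,:,::-1]);print(n,r.calibration(n))
E
```

```text
pics
0.0 [ 181.05601281 -649.64620643  221.50064888] [-5.49063493e-04  7.96387800e-01 -6.04785538e-01 -7.89912735e-04] [-0.23871188 -0.52595723 -0.65739027] 87.05739159841632 -18.700000000000003
scene {'vertical_fov': 45.262580443481305, 'cx': 270.5964279545199, 'cy': 216.63074668466604, 'origin': array([1297.55079381,  336.32218657,  997.26883436]), 'attitude': array([-0.20940405,  0.5020508 ,  0.77975954, -0.3099516 ])}
top {'vertical_fov': 42.13244861294972, 'cx': 274.78787015609805, 'cy': 217.07575020509626, 'origin': array([ 265.52935961,  -11.81399566, 1492.52916048]), 'attitude': array([-0.05879543,  0.70950638, -0.69939555,  0.06316368])}
```

View pics/scene0.png

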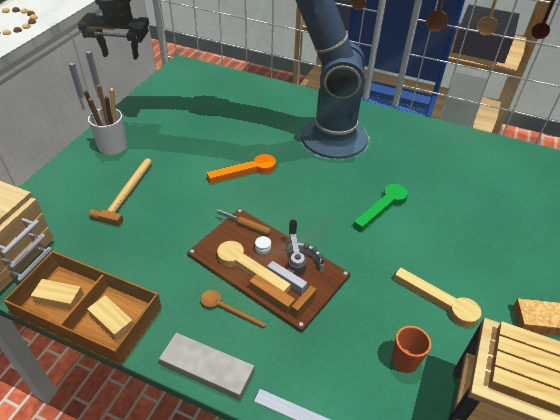

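View pics/top0.png

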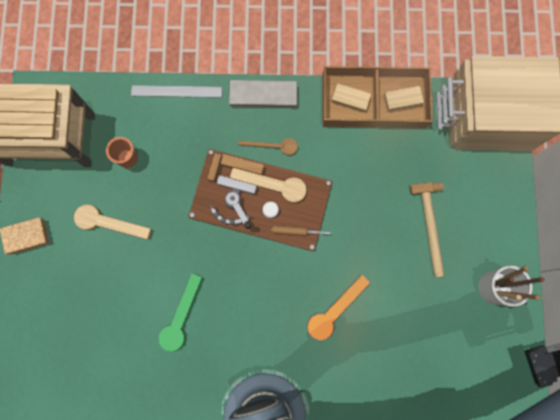

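Candidates for the blank in the top view are the pale blank in the clamp (268,183), the second pale blank (112,222), orange (338,308), green (182,312) and the brown finished spoon (268,145). The right one is the pale blank in the clamp on the dark board. Next I'll measure it and check it in a crop.

```bash
cat > h.py <<'E'
from cell import r
import numpy as np, cv2
from scipy.spatial.transform import Rotation as R
def cam(n):
    c=r.calibration(n); f=210/np.tan(np.radians(c['vertical_fov']/2)); q=np.array(c['attitude'])
    return f,c['cx'],c['cy'],np.array(c['origin']),R.from_quat(q[[1,2,3,0]]).as_matrix()
def ray(c,uv,z):
    f,cx,cy,o,A=c; uv=np.atleast_2d(uv).astype(float)
    d=np.c_[(uv[:,0]-cx)/f,(uv[:,1]-cy)/f,np.ones(len(uv))]@A.T
    return o+d*((z-o[2])/d[:,2])[:,None]
def proj(c,p):
    f,cx,cy,o,A=c; q=(np.atleast_2d(p)-o)@A
    return q[:,:2]/q[:,2:]*f+[cx,cy]
E
python3 - <<'E'
from h import *
np.set_printoptions(precision=1,suppress=True)
im=cv2.imread('pics/top0.png'); c=cam('top')
hsv=cv2.cvtColor(im,cv2.COLOR_BGR2HSV)
roi=np.zeros(im.shape[:2],np.uint8); roi[148:255,185:335]=1
green=cv2.inRange(hsv,(60,60,0),(100,255,255))
m=((green==0)&(roi>0)).astype(np.uint8)
m=cv2.morphologyEx(m,cv2.MORPH_OPEN,np.ones((7,7)))
cs,_=cv2.findContours(m,0,2); k=max(cs,key=cv2.contourArea)
w=ray(c,k[:,0,:],15)[:,:2]
rc=cv2.minAreaRect(w.astype(np.float32)); print('board',rc); print(cv2.boxPoints(rc))
pale=cv2.inRange(hsv,(12,60,165),(28,190,255))*roi
cs,_=cv2.findContours(pale,0,2)
for q in cs:
    if cv2.contourArea(q)>60:
        w=ray(c,q[:,0,:],39)[:,:2]; print('pale',cv2.contourArea(q),cv2.minAreaRect(w.astype(np.float32)),cv2.boundingRect(q))
o=cv2.resize(im[145:255,185:340],None,fx=5,fy=5,interpolation=cv2.INTER_CUBIC)
cv2.drawContours(o,[((k-[185,145])*5).astype(int)],-1,(0,255,255),1)
cv2.imwrite('pics/crop0.png',o)
E
```

```text
board ((573.9002075195312, 20.545578002929688), (365.254638671875, 208.9167022705078), 75.81511688232422)
[[ 427.9 -130.9]
 [ 630.4 -182.1]
 [ 719.9  172. ]
 [ 517.4  223.2]]
pale 965.0 ((619.8016357421875, 0.03704071044921875), (211.65054321289062, 67.2287826538086), 72.05345916748047) (230, 168, 76, 34)
pale 293.5 ((667.7595825195312, 74.18099975585938), (112.09083557128906, 24.07244873046875), 76.02137756347656) (222, 155, 41, 18)
pale 79.0 ((658.3417358398438, 151.94017028808594), (12.560968399047852, 68.37647247314453), 76.32354736328125) (209, 155, 10, 24)
```

View pics/crop0.png

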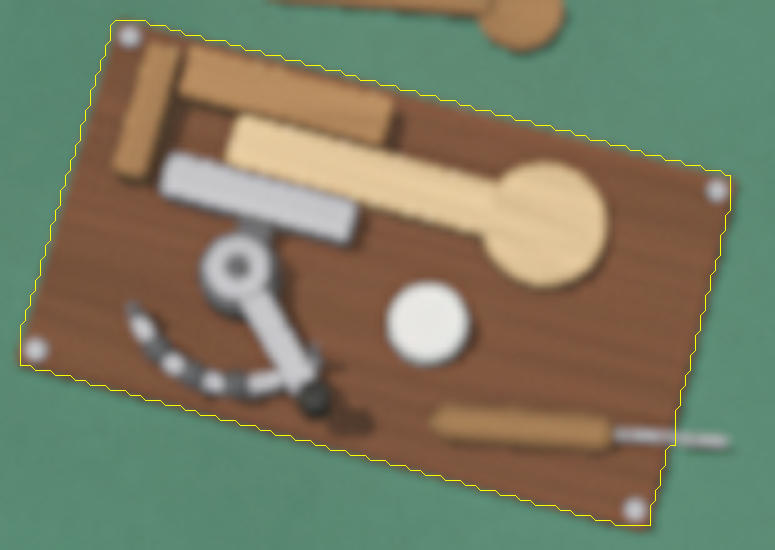

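The crop shows the pale blank lying between the steel and wooden jaws. Its disc bowl is at top pixel ~(294,190), the knob at ~(247.6,224), the tin at ~(271,210) and the knife at ~(290,230). The board rectangle is close to its true size (365x209 against 360x205). Now I'll put everything into the clamp frame.

```bash
cat >> h.py <<'E'
yaw=np.radians(-14.1); CX=np.array([np.cos(yaw),np.sin(yaw)]); CY=np.array([-CX[1],CX[0]])
O=np.array([573.9,20.5])+17.5*CX+15*CY
def toC(p): d=np.atleast_2d(p)[:,:2]-O; return np.c_[d@CX,d@CY]
def toW(x,y): return O+x*CX+y*CY
E
python3 - <<'E'
from h import *
np.set_printoptions(precision=1,suppress=True)
im=cv2.imread('pics/top0.png'); c=cam('top'); cr=lambda u,v:(185+u/5-.4,145+v/5-.4)
for n,u,v,z in [('screwTL',129,36,15),('screwTR',717,190,15),('screwBL',35,349,15),('screwBR',635,510,15),('pivot',237,267,62),('knob',316,397,96),('bowlc',545,225,39),('bowlend',608,232,39),('tip mid',233,142,39),('tin',428,323,43),('knifeend',430,420,28),('fixedjaw R corner',395,97,45),('fixedjaw top-right low',385,145,45),('stop face top',183,52,47),('stop face bot',148,180,47),('jaw TR',360,205,45),('jaw TL',172,152,45)]:
    w=ray(c,cr(u,v),z); print(n,w[0],toC(w)[0])
# bowl circle fit & handle axis
hsv=cv2.cvtColor(im,cv2.COLOR_BGR2HSV); p=cv2.inRange(hsv,(12,60,165),(28,190,255)); m=np.zeros_like(p); m[168:202,228:308]=p[168:202,228:308]
cs,_=cv2.findContours(m,0,2); k=max(cs,key=cv2.contourArea); w=toC(ray(c,k[:,0,:],39)); 
print('blank y range',w[:,1].min(),w[:,1].max(),'bowl x range',w[w[:,1]<-50][:,0].min(),w[:,0].max())
print(toW(27.5,-170),toW(27.5,-140))
# scene-camera cross check of knob/pivot/tip predicted from the top
s=cam('scene'); print(proj(s,np.r_[ray(c,cr(316,397),96),ray(c,cr(237,267),62),ray(c,cr(545,225),39)]))
E
```

```text
screwTL [706.6 164.1  15. ] [ 76.2 156.6]
screwTR [ 623. -166.   15.] [  75.5 -183.9]
screwBL [527.4 209.7  15. ] [-108.7  157.1]
screwBR [ 443.1 -120.7   15. ] [-110.  -183.8]
pivot [565.3  96.3  62. ] [-44.4  56.5]
knob [489.9  50.9  96. ] [-106.4   -5.9]
bowlc [596.1 -69.4  39. ] [ 25.9 -96.8]
bowlend [ 592.7 -103.8   39. ] [  31. -131.]
tip mid [640.1 102.2  39. ] [26.8 80.3]
tin [539.9  -6.3  43. ] [-44.  -49.3]
knifeend [489.1  -8.2  28. ] [-92.8 -63.5]
fixedjaw R corner [665.3  13.6  45. ] [72.8  0.6]
fixedjaw top-right low [638.1  18.6  45. ] [45.2 -1.2]
stop face top [688.4 130.4  47. ] [ 66.8 119.5]
stop face bot [616.  147.2  47. ] [ -7.5 118.1]
jaw TR [604.3  31.7  45. ] [9.3 3.2]
jaw TL [632.4 134.8  45. ] [ 11.4 110.1]
blank y range -129.24032125010254 82.75224512171894 bowl x range -6.680403835331958 60.54322223877367
[ 579.8 -140.8] [ 587.1 -111.7]
[[293.  221.1]
 [298.  257.4]
 [230.8 250.2]]
```

Call:
carry_out:
  steps:
    - [255, [0, 0, 0], -0.1755]
    - [255, [0, 0, 0], -0.1755]
    - [255, [0, 0, 0], -0.1755]
    - [255, [0, 0, 0], -0.1755]
    - [255, [0, 0, 0], -0.1755]
    - [255, [0, 0, 0], -0.1755]
    - [255, [0.0188, -0.042, 0], 0]
    - [255, [0.0188, -0.042, 0], 0]
    - [255, [0.0188, -0.042, 0], 0]
    - [255, [0.0188, -0.042, 0], 0]
    - [255, [0.0188, -0.042, 0], 0]
    - [255, [0.0188, -0.042, 0], 0]
    - [255, [0.0188, -0.042, 0], 0]
    - [255, [0.0188, -0.042, 0], 0]
    - [255, [0.0188, -0.042, 0], 0]
    - [255, [0.0188, -0.042, 0], 0]
    - [255, [0.0188, -0.042, 0], 0]
    - [255, [0.0188, -0.042, 0], 0]
    - [255, [0.0188, -0.042, 0], 0]
    - [255, [0.0188, -0.042, 0], 0]

```text
t: 2.6
position: [580.2, -143.0, 222.2]
tcp_rot: [0.0, 0.992, -0.123, -0.0]
wrist_force: [0.5, 0.7, -0.0]
gripper_width: 0.4
```

Call:
carry_out:
  steps:
    - [255, [0, 0, 0.04], 0]
    - [255, [0, 0, 0.04], 0]
    - [255, [0, 0, 0.04], 0]
    - [255, [0, 0, 0.04], 0]
    - [255, [-0.001, 0, 0.02], 0]
    - [255, [0, 0, 0.01], 0]
    - [255, [0, 0, 0.007], 0]
    - [255, [0, 0, 0], 0]
    - [255, [0, 0, 0], 0]

```text
t: 3.72
position: [579.5, -143.9, 26.5]
tcp_rot: [0.0, 0.992, -0.123, 0.001]
wrist_force: [0.3, 0.0, 0.5]
gripper_width: 0.4
```

```bash
python3 - <<'E'
from h import *
np.set_printoptions(precision=1,suppress=True)
s=r.sense();print(s['position'],toC(s['position']),s['wrist_force'])
im=r.snapshot('top');cv2.imwrite('pics/top1.png',im[:,:,::-1]); a=cv2.resize(im[145:255,185:340],None,fx=5,fy=5,interpolation=cv2.INTER_CUBIC)[:,:,::-1]
cv2.imwrite('pics/crop1.png',a)
E
```

```text
[ 579.5 -143.9   26.5] [[  28.  -173.1]] [0.3 0.  0.5]
```

View pics/crop1.png

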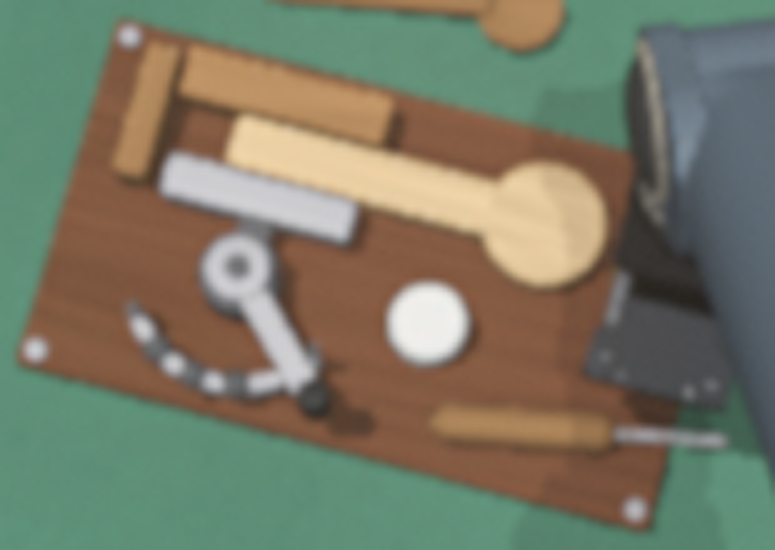

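The gripper stands behind the bowl at crop (640,320), with the tin and knife clear of it. Now the push along +y (tool -y).

Call:
carry_out:
  steps:
    - [255, [0, -0.008, 0], 0]
    - [255, [0, -0.008, 0], 0]
    - [255, [0, -0.008, 0], 0]
    - [255, [0, -0.004, 0], 0]
    - [255, [0, -0.004, 0], 0]
    - [255, [0, -0.004, 0], 0]
    - [255, [0, -0.004, 0], 0]
    - [255, [0, -0.004, 0], 0]
    - [255, [0, -0.004, 0], 0]
    - [255, [0, -0.004, 0], 0]
    - [255, [0, -0.004, 0], 0]
    - [255, [0, -0.004, 0], 0]
    - [255, [0, -0.003, 0], 0]
    - [255, [0, -0.003, 0], 0]

```text
t: 5.52
position: [594.9, -79.6, 25.5]
tcp_rot: [0.0, 0.992, -0.123, 0.0]
wrist_force: [-0.6, -1.0, -0.4]
gripper_width: 0.6
```

```bash
python3 - <<'E'
from h import *
np.set_printoptions(precision=1,suppress=True)
s=r.sense();print(s['position'],toC(s['position']),s['wrist_force'])
E
```

```text
[594.9 -79.6  25.5] [[  27.2 -107. ]] [-0.6 -1.  -0.4]
```

Call:
carry_out:
  steps:
    - [255, [0, -0.002, 0], 0]
    - [255, [0, -0.002, 0], 0]
    - [255, [0, -0.001, 0], 0]
    - [255, [0, -0.001, 0], 0]

```text
t: 6.02
position: [596.3, -74.0, 25.5]
tcp_rot: [0.0, 0.992, -0.123, 0.0]
wrist_force: [-0.3, -1.2, -0.4]
gripper_width: 0.5
```

Call:
carry_out:
  steps:
    - [255, [0, -0.001, 0], 0]
    - [255, [0, -0.001, 0], 0]

```text
t: 6.28
position: [596.7, -72.5, 25.5]
tcp_rot: [0.0, 0.992, -0.123, -0.0]
wrist_force: [-0.7, -2.6, 0.8]
gripper_width: 0.4
```

```bash
python3 - <<'E'
from h import *
np.set_printoptions(precision=1,suppress=True)
s=r.sense();print(s['position'],toC(s['position']),s['wrist_force'])
im=r.snapshot('top');cv2.imwrite('pics/top2.png',im[:,:,::-1]); a=cv2.resize(im[145:255,185:340],None,fx=5,fy=5,interpolation=cv2.INTER_CUBIC)[:,:,::-1]
cv2.imwrite('pics/crop2.png',a)
E
```

```text
[596.7 -72.5  25.5] [[ 27.2 -99.6]] [-0.7 -2.6  0.8]
```

View pics/crop2.png

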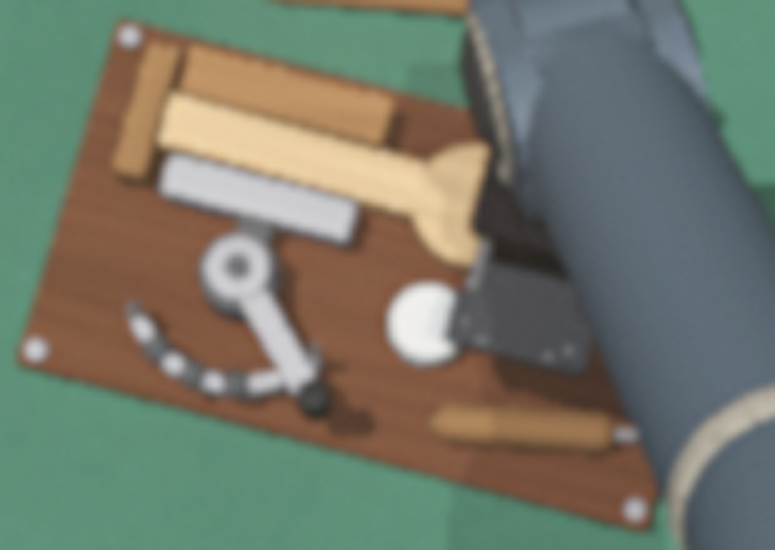

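The handle tip is now at the stop face, around crop (162,120), and the force has just started to rise. I'll press a little more until it clearly meets the stop.

Call:
carry_out:
  steps:
    - [255, [0, -0.001, 0], 0]
    - [255, [0, 0, 0], 0]

```text
t: 6.58
position: [596.7, -72.4, 25.5]
tcp_rot: [0.001, 0.992, -0.123, -0.0]
wrist_force: [-0.8, -5.6, 1.0]
gripper_width: 0.5
```

Call:
carry_out:
  steps:
    - [255, [0, -0.001, 0], 0]
    - [255, [0, 0, 0], 0]

```text
t: 6.82
position: [596.7, -72.3, 25.5]
tcp_rot: [0.001, 0.992, -0.123, -0.0]
wrist_force: [-1.1, -5.9, 1.5]
gripper_width: 0.1
```

The TCP has stopped at clamp y -99.5, which is exactly where a seated blank puts it, with 6 N against it, so the handle is home. Now I'll retreat, rise and go behind the knob.

Call:
carry_out:
  steps:
    - [255, [0, 0.002, 0], 0]
    - [255, [0, 0.005, 0], 0]
    - [255, [0, 0.01, 0], 0]
    - [255, [0, 0.015, 0], 0]
    - [255, [0, 0, -0.03], 0]
    - [255, [0, 0, -0.04], 0]
    - [255, [0, 0, -0.04], 0]
    - [255, [-0.033, -0.023, 0], 0]
    - [255, [-0.033, -0.023, 0], 0]
    - [255, [-0.033, -0.023, 0], 0]
    - [255, [-0.033, -0.023, 0], 0]
    - [255, [0, 0, 0], 0]
    - [255, [0, 0, 0], 0]

```text
t: 8.45
position: [484.4, 19.2, 135.8]
tcp_rot: [0.0, 0.992, -0.123, 0.001]
wrist_force: [-0.0, 0.3, -0.3]
gripper_width: 0.2
```

```bash
python3 - <<'E'
from h import *
np.set_printoptions(precision=1,suppress=True)
s=r.sense();print(s['position'],toC(s['position']),s['wrist_force'])
im=r.snapshot('top');cv2.imwrite('pics/top3.png',im[:,:,::-1]); a=cv2.resize(im[145:255,185:340],None,fx=4,fy=4,interpolation=cv2.INTER_CUBIC)[:,:,::-1]
c=cam('top');hsv=cv2.cvtColor(im,cv2.COLOR_RGB2HSV)
p=cv2.inRange(hsv,(12,60,165),(28,190,255)); m=np.zeros_like(p); m[155:202,218:300]=p[155:202,218:300]
b=cv2.resize(r.snapshot('scene')[195:335,180:360],None,fx=3,fy=3,interpolation=cv2.INTER_CUBIC)[:,:,::-1]
h=max(a.shape[0],b.shape[0]); 
cv2.imwrite('pics/crop3.png',cv2.resize(np.hstack([cv2.copyMakeBorder(a,0,h-a.shape[0],0,0,0),cv2.copyMakeBorder(b,0,h-b.shape[0],0,0,0)]),(800,300)))
E
```

```text
[484.4  19.2 135.8] [[-104.  -38.]] [-0.   0.3 -0.3]
```

View pics/crop3.png

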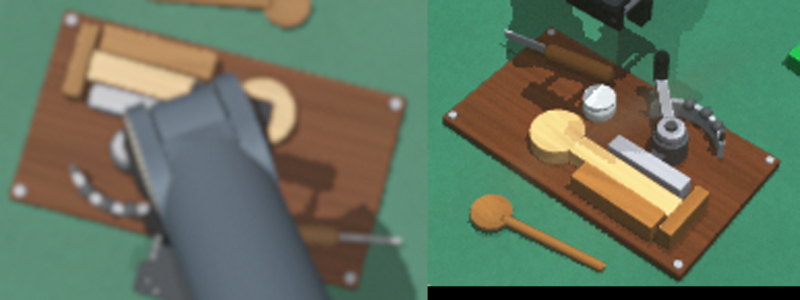

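The scene view shows the handle flush with the stop block and the knob clear. Next I'll descend behind the knob and make contact slowly.

Call:
carry_out:
  steps:
    - [255, [0, 0, 0.03], 0]
    - [255, [0, 0, 0.02], 0]
    - [255, [0, 0, 0.015], 0]
    - [255, [0, 0, 0.005], 0]
    - [255, [0, -0.005, 0], 0]
    - [255, [0, -0.005, 0], 0]
    - [255, [0, -0.002, 0], 0]
    - [255, [0, -0.002, 0], 0]
    - [255, [0, -0.002, 0], 0]
    - [255, [0, 0, 0], 0]

```text
t: 9.8
position: [487.2, 35.5, 65.5]
tcp_rot: [0.0, 0.992, -0.123, -0.0]
wrist_force: [-1.0, -0.5, 1.6]
gripper_width: 0.9
```

```bash
python3 - <<'E'
from h import *
np.set_printoptions(precision=1,suppress=True)
s=r.sense();print(s['position'],toC(s['position']),s['wrist_force'])
im=r.snapshot('scene')
b=cv2.resize(im[185:305,200:360],None,fx=5,fy=5,interpolation=cv2.INTER_CUBIC)[:,:,::-1]
cv2.imwrite('pics/crop4.png',b)
# planned arc in clamp coordinates, tool centre relative to start
P=np.array([-44.4,56.5])
for t in np.arange(0,1.61,.1):
    a=np.pi*1.25-t; print(round(t,2),P+85*np.array([np.cos(a),np.sin(a)])-[0,18.5])
E
```

```text
[487.2  35.5  65.5] [[-105.2  -21.5]] [-1.  -0.5  1.6]
0.0 [-104.5  -22.1]
0.1 [-110.2  -15.8]
0.2 [-115.2   -9. ]
0.3 [-119.6   -1.7]
0.4 [-123.2    6. ]
0.5 [-126.    14.1]
0.6 [-127.9   22.3]
0.7 [-129.1   30.7]
0.8 [-129.4   39.2]
0.9 [-128.8   47.7]
1.0 [-127.5   56.1]
1.1 [-125.2   64.3]
1.2 [-122.2   72.2]
1.3 [-118.4   79.8]
1.4 [-113.8   87. ]
1.5 [-108.6   93.7]
1.6 [-102.7   99.8]
```

View pics/crop4.png

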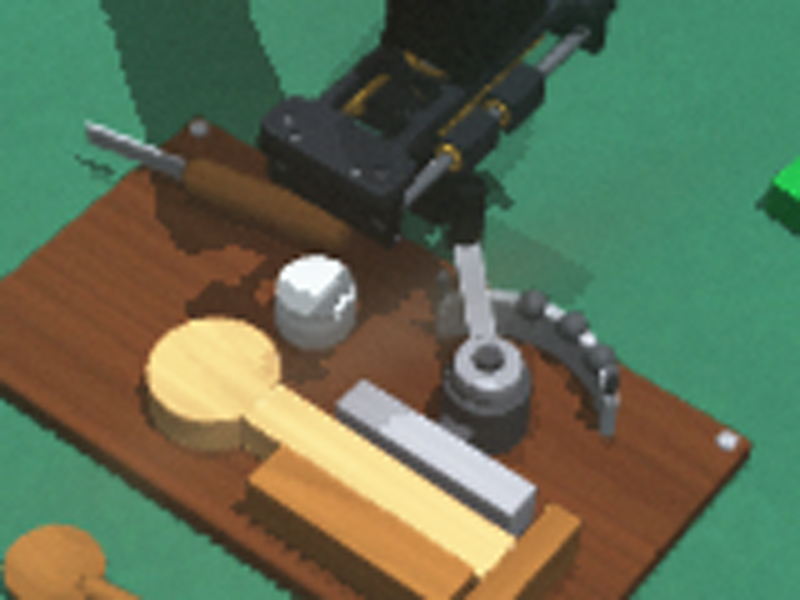

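The fingertips are behind the knob, around crop (450,190). The first part of the arc goes to about 0.7 rad.

Call:
carry_out:
  steps:
    - [255, [-0.0029, -0.0031, 0], 0]
    - [255, [-0.0028, -0.0032, 0], 0]
    - [255, [-0.0026, -0.0034, 0], 0]
    - [255, [-0.0024, -0.0034, 0], 0]
    - [255, [-0.0023, -0.0036, 0], 0]
    - [255, [-0.0021, -0.0037, 0], 0]
    - [255, [-0.0019, -0.0038, 0], 0]
    - [255, [-0.0017, -0.0039, 0], 0]
    - [255, [-0.0015, -0.004, 0], 0]
    - [255, [-0.0013, -0.0041, 0], 0]
    - [255, [-0.001, -0.0041, 0], 0]
    - [255, [-0.0009, -0.0041, 0], 0]
    - [255, [-0.0007, -0.0042, 0], 0]
    - [255, [-0.0005, -0.0042, 0], 0]

```text
t: 11.6
position: [477.4, 94.1, 65.8]
tcp_rot: [-0.001, 0.992, -0.122, 0.001]
wrist_force: [-1.4, 0.7, -0.7]
gripper_width: 0.3
```

```bash
python3 - <<'E'
from h import *
np.set_printoptions(precision=1,suppress=True)
s=r.sense();print(s['position'],toC(s['position']),s['wrist_force'])
im=r.snapshot('scene')
b=cv2.resize(im[185:305,200:360],None,fx=5,fy=5,interpolation=cv2.INTER_CUBIC)[:,:,::-1]
cv2.imwrite('pics/crop5.png',b)
E
```

```text
[477.4  94.1  65.8] [[-129.    32.9]] [-1.4  0.7 -0.7]
```

View pics/crop5.png

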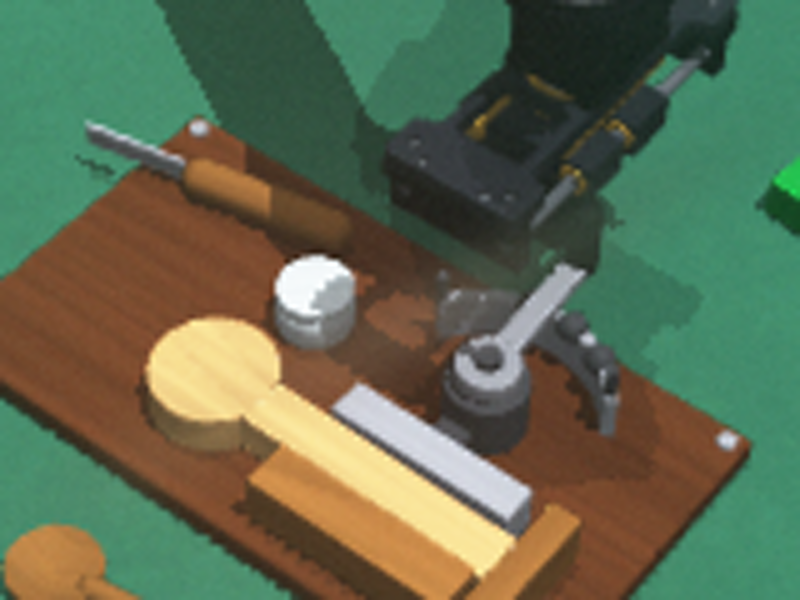

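The lever follows and now sits near the first notch, with the bar pointing to crop (580,270). The blank is unmoved, so I'll carry on round the arc.

Call:
carry_out:
  steps:
    - [255, [-0.0003, -0.0042, 0], 0]
    - [255, [0, -0.0043, 0], 0]
    - [255, [0.0002, -0.0043, 0], 0]
    - [255, [0.0004, -0.0042, 0], 0]
    - [255, [0.0006, -0.0042, 0], 0]
    - [255, [0.0008, -0.0042, 0], 0]
    - [255, [0.001, -0.0041, 0], 0]
    - [255, [0.0013, -0.0041, 0], 0]
    - [255, [0.0014, -0.004, 0], 0]
    - [255, [0.0016, -0.0039, 0], 0]
    - [255, [0.0018, -0.0038, 0], 0]
    - [255, [0.002, -0.0038, 0], 0]
    - [255, [0.0022, -0.0036, 0], 0]
    - [255, [0.0024, -0.0036, 0], 0]
    - [255, [0.0026, -0.0034, 0], 0]
    - [255, [0.0026, -0.0033, 0], 0]

```text
t: 13.65
position: [511.5, 148.2, 65.0]
tcp_rot: [0.001, 0.992, -0.123, -0.001]
wrist_force: [-5.5, -5.0, -0.3]
gripper_width: 0.2
```

```bash
python3 - <<'E'
from h import *
np.set_printoptions(precision=1,suppress=True)
s=r.sense();print(s['position'],toC(s['position']),s['wrist_force'])
im=r.snapshot('scene')
b=cv2.resize(im[185:305,200:360],None,fx=5,fy=5,interpolation=cv2.INTER_CUBIC)[:,:,::-1]
cv2.imwrite('pics/crop6.png',b)
E
```

```text
[511.5 148.2  65. ] [[-109.1   93.7]] [-5.5 -5.  -0.3]
```

View pics/crop6.png

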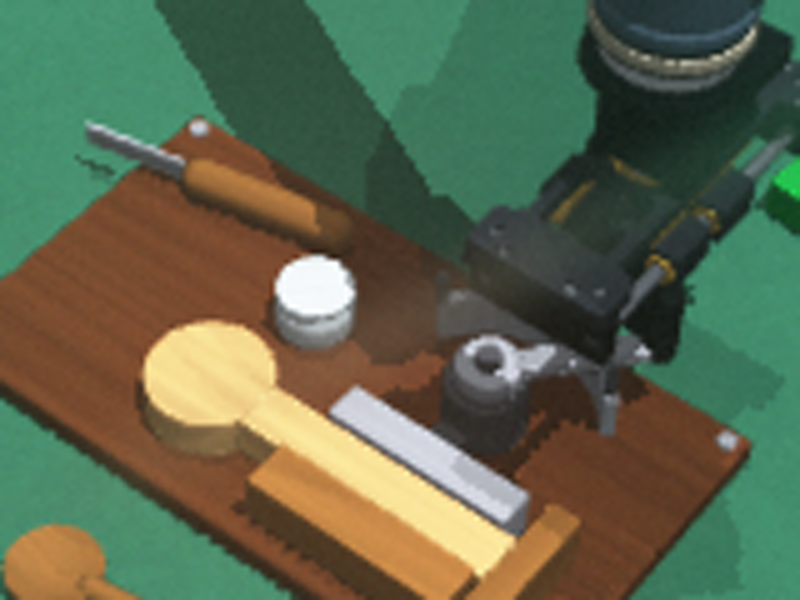

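The lever is close to the second stop, since the TCP is at the pose planned for 1.5 rad and the force is 7 N. I'll press on a little to find the stop.

Call:
carry_out:
  steps:
    - [255, [0.0013, -0.0016, 0], 0]
    - [255, [0, 0, 0], 0]

```text
t: 13.95
position: [511.6, 148.2, 64.9]
tcp_rot: [0.003, 0.992, -0.123, -0.002]
wrist_force: [-5.7, -6.2, 3.3]
gripper_width: 0.6
```

Call:
carry_out:
  steps:
    - [255, [0.0013, -0.0016, 0], 0]
    - [255, [0, 0, 0], 0]

```text
t: 14.2
position: [512.0, 148.2, 64.6]
tcp_rot: [0.004, 0.992, -0.123, -0.004]
wrist_force: [-8.9, -8.4, 5.9]
gripper_width: 0.4
```

The TCP no longer moves while the reaction rises along the tangent to 12 N, which means the second stop. Now I'll back off straight and rise clear to the side for a check.

Call:
carry_out:
  steps:
    - [255, [-0.0026, 0.003, 0], 0]
    - [255, [0, 0.005, 0], 0]
    - [255, [-0.002, 0.01, 0], 0]
    - [255, [-0.004, 0.015, 0], 0]
    - [255, [0, 0, -0.04], 0]
    - [255, [0, 0, -0.05], 0]
    - [255, [0, 0, -0.05], 0]
    - [255, [0, 0.05, 0], 0]
    - [255, [0, 0.05, 0], 0]
    - [255, [0, 0.05, 0], 0]
    - [255, [0, 0.05, 0], 0]
    - [255, [0, 0.05, 0], 0]
    - [255, [0, 0.05, 0], 0]
    - [255, [0, 0, 0], 0]
    - [255, [0, 0, 0], 0]

```text
t: 16.08
position: [425.7, -169.0, 205.6]
tcp_rot: [-0.0, 0.992, -0.123, 0.0]
wrist_force: [0.1, 0.6, 0.3]
gripper_width: 0.4
```

```bash
python3 - <<'E'
from h import *
np.set_printoptions(precision=1,suppress=True)
s=r.sense();print(s['t'],s['position'],toC(s['position']),s['wrist_force'])
im=r.snapshot('top');cv2.imwrite('pics/top7.png',im[:,:,::-1]); a=cv2.resize(im[145:255,185:340],None,fx=5,fy=5,interpolation=cv2.INTER_CUBIC)[:,:,::-1]
cv2.imwrite('pics/crop7.png',a)
E
```

```text
16.075 [ 425.7 -169.   205.6] [[-115.1 -234.9]] [0.1 0.6 0.3]
```

View pics/crop7.png

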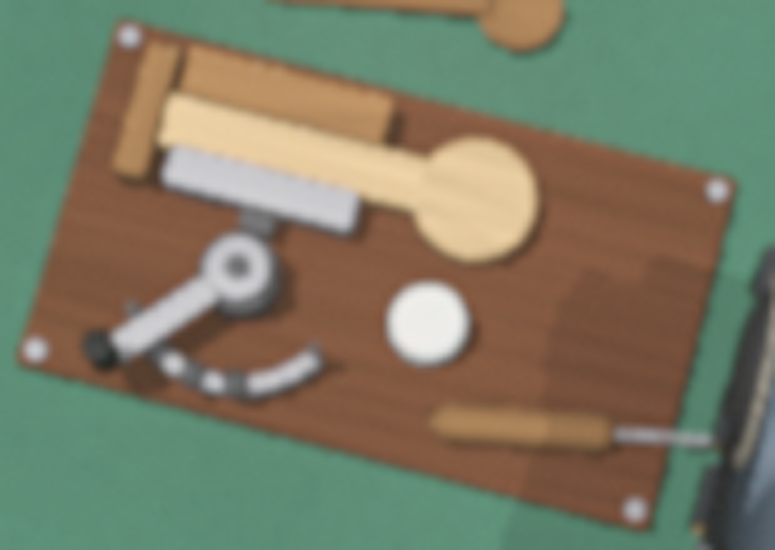

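The lever now points the other way, with the knob at crop (102,348). The jaw bears on the handle, the handle is at the stop, and the tin and knife are where they were. One numeric check before handing in.

```bash
python3 - <<'E'
from h import *
np.set_printoptions(precision=2,suppress=True)
c=cam('top'); cr=lambda u,v:(185+u/5-.4,145+v/5-.4)
P=toC(ray(c,cr(237,267),62))[0]
im=cv2.imread('pics/top7.png')
for uv in [(316,397),(102,348)]:
    k=toC(ray(c,cr(*uv),96))[0]-P; print('lever',(np.pi*1.25-np.arctan2(k[1],k[0])%(2*np.pi)),np.hypot(*k))
for uv in [(475,199),(540,206),(163,119)]: print(toC(ray(c,cr(*uv),39)))
a=cv2.imread('pics/top0.png'); d=cv2.absdiff(a,im).max(2)>40; print('changed px per bystander (spoon,knife,tin,blank2,cup,mallet):',[int(d[y0:y1,x0:x1].sum()) for x0,x1,y0,y1 in [(236,302,137,156),(268,310,222,240),(260,281,200,220),(70,155,200,242),(104,138,135,170),(408,448,180,280)]])
E
```

```text
lever -0.0029112645297879602 87.9662323953564
lever 1.4533375740425307 83.8633023087498
[[ 30.1  -56.14]]
[[ 35.49 -91.48]]
[[ 29.36 120.98]]
changed px per bystander (spoon,knife,tin,blank2,cup,mallet): [0, 0, 0, 0, 0, 0]
```

```bash
python3 -c "
from cell import r
print(r.sign_off())"
```

```text
the job is handed in; nothing more can be done
None
```

I pushed the blank home by its bowl end and then pushed the lever by its knob to the second stop. The job was handed in at about 16 s of the 48 s allowed; the sign-off gives no verdict.

- **Blank home:** I pushed with shut fingertips until the tool stopped with about 6 N against it. The last top view puts the handle end at clamp y about 121 mm (stop face at 120) and the bowl end at about -91 mm (expected -90). It lies in the channel with the jaw against it.
- **Lever at the second stop:** I pushed the knob round its arc past the first notch until the tool stopped, with the force rising to about 13 N.
- **Lever angle, checks disagree slightly:** After I let go, the picture gave 1.45 rad. The distance between the knob's start and end positions gives 1.48 rad instead. Both are above 1.4, but the picture is only good to a few hundredths of a radian. The measured knob radius also varied (88 and 84 mm, against the true 85), so the margin rests partly on the firm stop I felt.
- **Bystanders:** None of the six showed any pixel change between the first and last top views. The arm was well clear of everything at hand-in, with wrist force below 1 N.

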